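# Set the length gauge against its hidden end stop and clamp it

## Task

Hold the red clamp handle and slide the loose blue carriage of the length gauge towards the covered plywood box until you feel its sprung rod meet the end stop hidden inside; press on gently until the rod has been pushed back by about half of its stroke, never all the way. Holding it there, turn the handle clockwise as far as it goes, or nearly, so that the carriage is locked with the rod still about half pressed in, and let go. Leave the mallet, the tackle block and the wax tin alone.

Things in the scene. Friction and masses are not known exactly. Their poses are not given: they have to be found in the camera images.
- gauge: the length gauge, fixed to the bench: a pale wooden board 140 x 520 x 20 mm with an aluminium rail along it. Origin at the centre of its underside; y runs along the rail, from the carriage towards the covered box; z up; -x is the side nearer the robot.
- box_mouth (a point): centre of the near end, at rod height, of the covered plywood box fixed on the gauge. The box runs 200 mm on from here along gauge y, 100 mm wide, top 106 mm above the bench (112 over two brass strips). Hidden in it is a fixed wooden end stop, its face 70 to 160 mm in from here, a new place each time.
- carriage (a joint): how far the blue carriage (90 x 80 mm, top 82 mm above the bench) stands along the rail, in m; its centre is at gauge y = -170 mm + this value. Range 0 to 0.20, grows towards the covered box. With the clamp loose it slides with about 1.5 N of friction.
- feeler (a joint): how far the sprung steel rod is pushed back into the carriage, in m: 0 free, 0.016 all the way. The rod, 12 mm thick, 55 mm above the bench, sticks out 190 mm towards the box from the carriage's face (40 mm from the carriage's centre); its tip is always inside the box. Spring 0.8 N per mm. If the clamp is left loose, the spring pushes the carriage back.
- rod_collar (a point): the back face of the yellow collar (26 mm across) on the rod: 16 mm ahead of the carriage's face when the rod is free, touching it when the rod is all the way in.
- handle_grip (a point): centre of the red clamp handle, 127 mm above the bench: a bar 80 mm long (x), 14 mm thick (y), 24 mm tall (z). z is the axis it turns about, outward; it passes through this point and leans 30 degrees from vertical towards the gauge's -x, so grip it with the tool tilted along it. With the clamp at 0, y is the gauge's y. Free space of 22 mm lies under the bar beside its stem.
- clamp (a joint): angle of the clamp handle, in rad, growing clockwise as seen looking down on the handle (a negative turn about handle_grip's z). Range 0 (loose) to 1.5 (stop). Up to 0.5 it is loose and turns with 0.15 N m; then the brake begins to rub, and from 1.1 on the carriage is locked; at most 0.3 N m is needed. It stays where it is left.
- mallet: bystander: wooden mallet lying down, head 70 x 110 x 60 mm with the origin under it, handle 190 mm along +x
- tackle_block: bystander: wooden tackle block with a brass sheave, 100 x 58 x 70 mm, origin under its centre
- wax_tin: bystander: round green tin 72 mm across, 65 mm tall, origin under its centre

How it is judged:
By the outcome, as a careful person would: the job done as asked, in the order asked, and still so for the second after the job is handed in, with the robot touching nothing.
It also fails if it takes over 48 s, if anything falls off the work surface, if the arm or the gripper's body presses on something with over 40 N, if the wrist force passes 120 N, or if a joint passes its speed limit or range.

## Robot

A 6-joint arm with a two-finger parallel gripper is mounted at the origin on the work surface. World frame = base frame: x ahead of the robot, y to its left, z up, the work surface at z = 0. Lengths are in m, angles in rad, forces in N, time in s.
With the tool pointing down it reaches from about 0.225 to 0.875 m from the base axis. Payload 3.4 kg.
Tool frame: the origin (TCP) lies at the very end of the fingers, on their centre line; the grasp point (between the pads) lies manip.grip_point_offset behind it (manip.grip_point_offset is the distance from the TCP to the grasp point, in m); z points along the fingers, y is the line along which they close (so a half turn about z gives the same grasp; the last joint's range is limited). The gripper opens to 85 mm and grips with 20 to 120 N. Pads are 22 mm wide; open, the fingers measure 114 mm over their backs; the gripper's body (76 mm by 85 mm) begins 54 mm behind the grasp point. The pads swing forward as they close: fully open they stand 13 mm farther back than shut.
Start: joints at [1.227, 0.276, 1.505, -0, 1.361, -0.121], TCP at [0.127, 0.561, 0.231] pointing down, gripper open.
Joint ranges: [-2.89, 2.89], [-0.75, 2.08], [0.22, 2.7], [-1.18, 4.32], [0.11, 2.71], [-2.7, 2.7]. Speed limits (rad/s): [2.57, 2.57, 3.14, 3.14, 3.14, 3.14].

## Interface

Orientations are given as a unit quaternion [w, x, y, z].
In Python, from rig import manip gives the robot as it stands.
- The arm moves only by the shell command python3 -m pendant 'ROWS' [FORCE]. ROWS is JSON, a list of rows, each an object of numbers: "jaw": the opening, from -1 (shut) to 1 (fully open); "tx", "ty", "tz": the shift along the world's x, y, z in cm; "ax", "ay", "az": the turn, a rotation vector about the world's x, y, z in degrees. In form: [{"jaw": .., "tx": .., "ty": .., "tz": .., "ax": .., "ay": .., "az": ..}, ...]. A call has 1 to 10 rows; each row is the pose to reach, as a shift and turn from the pose commanded when the call began; what a row does not reach only later rows make up. A row lasts 1/8 s, in which the tool goes at most 62.5 mm and 10.7 degrees, less where a joint would pass 70% of its speed; a pose out of reach is approached as far as the arm can. A call with a gripper value outside its range is refused whole. The fingers move at their own pace and stop on an object; FORCE is the grip in N (left out, the last holds). Time passes only in rows, so rows that repeat a pose let the fingers close. It gives the time, the measured TCP pose, the force, the opening and the grip force at its end, in the units of the state.
- manip.get_state(): the state, without advancing time (a new reading comes with each control period).
- manip.get_image(name): name is "scene" or "top" or "wrist"; returns a dict with "pixels" (384x512x3 uint8, blue, green, red), "depth" (384x512 float32, m along the optical axis (not along the pixel's ray), 0 where there is no reading), "fx", "fy", "cx", "cy" (pixels), "pose" (4x4, takes a point from camera to world coordinates). Camera axes: x right, y down, z forward; pixel columns grow to the right and rows downward; lengths in m; the calibration is good to about 2 mm. A picture is of the moment at which its call begins.
- manip.sign_off(): hands the job in; it is judged then, once.
The state is a dict: "clock": time; "qpos": joint angles; "qd": joint speeds; "effort": joint torques, N m; "position": TCP position; "ee_rot": TCP orientation; "contact_force": force on the tool from outside, world axes, zero at the start; "moment": the same for the moment, N m; "width": finger opening in m; "gripper_force": force on a finger pad.
Only numpy, scipy, OpenCV 4.12 (cv2) and the standard library are available. Lean on these libraries where they do the work, as an engineer would, in place of code of your own. Each camera call takes 0.05 s, during which the arm holds its last target. There are 200 camera calls.

## Working session

There is one attempt and no reset: what is moved stays moved. The work goes in short steps, Python scripts to look and compute and a shell command to move; the robot and the scene stay as the last step left them, time stands still between calls to the robot, and variables do not carry over. Pictures are saved under pics/ and viewed, at most 10 in all, crops included, and the job is handed in when it is done.

```bash
ls; mkdir -p pics
cat > h.py <<'E'
import numpy as np, cv2
from rig import manip
def shot(n,f=None):
    im=manip.get_image(n)
    if f: cv2.imwrite(f'pics/{f}.png',im['pixels'])
    return im
def pts(im):
    d=im['depth'];v,u=np.indices(d.shape)
    P=np.stack([(u-im['cx'])/im['fx']*d,(v-im['cy'])/im['fy']*d,d],-1)
    T=np.array(im['pose']);return P@T[:3,:3].T+T[:3,3]
E
python3 - <<'E'
from h import *
s=manip.get_state();print(s, manip.grip_point_offset)
a=shot('top','top1');b=shot('scene','scene1')
np.savez('/tmp/a.npz',top=a['pixels'],P=pts(a),ps=pts(b),sc=b['pixels'])
print(a['pose'],b['pose'],a['fx'])
E
```

```text
pics
{'clock': 0.0, 'qpos': array([ 1.22699038e+00,  2.76600418e-01,  1.50612085e+00, -2.95112788e-05,
        1.36070917e+00, -1.20990394e-01]), 'qd': array([-1.43517843e-06, -1.35232446e-04,  1.51460999e-03,  2.29949828e-04,
       -7.91465948e-04, -6.95029446e-04]), 'effort': array([ 1.06236334e-03, -4.16780126e+01, -2.45806825e+01,  2.98463556e-04,
        1.06892979e-02, -4.06311315e-06]), 'position': array([0.12689287, 0.5602838 , 0.23044152]), 'ee_rot': array([-1.97591523e-04,  1.11174343e-01,  9.93800494e-01, -8.97513444e-04]), 'contact_force': array([-0.05377751, -0.76012659,  0.74036949]), 'moment': array([-0.01122028, -0.04000909, -0.00998266]), 'gripper_force': 0.0, 'width': 0.08570192747039518} 0.0187
[[ 0.01116019 -0.9785987   0.20547516  0.32515502]
 [-0.99993076 -0.01168881 -0.00135898  0.06753741]
 [ 0.00373166 -0.20544577 -0.97866139  1.14052481]
 [ 0.          0.          0.          1.        ]] [[-0.8219233   0.48085033 -0.30532777  0.84243477]
 [ 0.5695618   0.687759   -0.45009655  0.5374109 ]
 [-0.00643715 -0.54384788 -0.83915913  0.96586208]
 [ 0.          0.          0.          1.        ]] 412.9596816606552
```

View pics/top1.png

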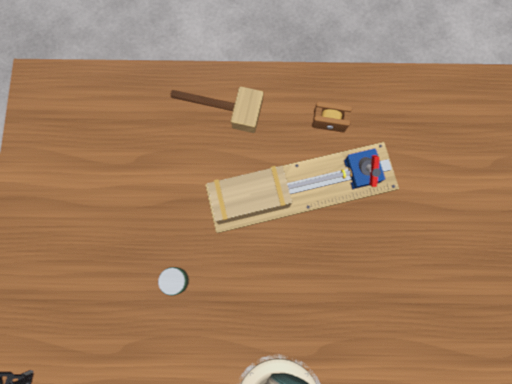

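View pics/scene1.png

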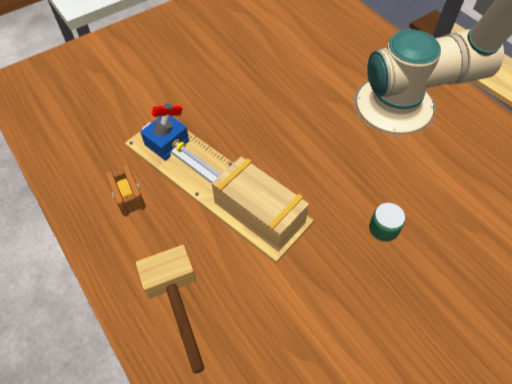

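The top view shows the gauge lying across the bench: red handle at (375,171), blue carriage at (366,168), box from (280,187) to (215,205). The scene view shows the handle at (167,111) and the yellow collar at (180,147).

Run:
```python
from h import *
z=np.load('/tmp/a.npz')
for n,p in(('top','P'),('sc','ps')):
    im=z[n].astype(int);P=z[p];B,G,R=im[...,0],im[...,1],im[...,2]
    for nm,m in (('red',(R>120)&(G<50)&(B<50)),('blue',(B>100)&(R<60)&(G<110)),('yel',(R>200)&(G>170)&(B<110))):
        m=m&(P[...,2]>0.02)&(P[...,2]<.3)
        q=P[m]
        if len(q)<3: print(n,nm,len(q));continue
        if nm=='blue': q=q[abs(q[:,2]-.082)<.006]
        r=cv2.minAreaRect(q[:,:2].astype(np.float32))
        print(n,nm,len(q),q.mean(0).round(4),q.min(0).round(3),q.max(0).round(3),[np.round(x,4) for x in r])
    # board
    m=(abs(P[...,2]-.02)<.004)&(G>140)&(P[...,0]>.3)&(P[...,0]<.9)
    mm=cv2.morphologyEx(m.astype(np.uint8),cv2.MORPH_OPEN,np.ones((2,2)))
    m2=(P[...,2]>.012)&(P[...,2]<.115)&(G>100)&(R>150)
    q=P[m&(mm>0)]; r=cv2.minAreaRect(q[:,:2].astype(np.float32));print(n,'board',len(q),r)
    # box top
    q=P[(abs(P[...,2]-.106)<.004)&(G>120)&(R>150)];print(n,'box',len(q),cv2.minAreaRect(q[:,:2].astype(np.float32)))
```

```text
top red 44 [ 0.5792 -0.2298  0.1355] [ 0.544 -0.238  0.114] [ 0.613 -0.228  0.155] [array([ 0.5786, -0.233 ]), array([0.0694, 0.0099]), np.float64(0.8799)]
top blue 430 [ 0.5991 -0.2127  0.0808] [ 0.552 -0.271  0.076] [ 0.649 -0.18   0.087] [array([ 0.6004, -0.2255]), array([0.0858, 0.074 ]), np.float64(14.8015)]
top yel 315 [0.5916 0.0116 0.0955] [ 0.457 -0.172  0.052] [0.771 0.169 0.116] [array([ 0.5858, -0.0288]), array([0.1773, 0.4298]), np.float64(36.1093)]
top board 2789 ((0.5598734021186829, -0.06530240178108215), (0.135710209608078, 0.5163005590438843), 14.289190292358398)
top box 2623 ((0.41041237115859985, 0.04256802797317505), (0.37283676862716675, 0.5460700392723083), 69.38150787353516)
sc red 237 [ 0.5819 -0.2299  0.1341] [ 0.542 -0.239  0.103] [ 0.618 -0.224  0.159] [array([ 0.5799, -0.2319]), array([0.0151, 0.0752]), np.float64(89.9875)]
sc blue 505 [ 0.6088 -0.2143  0.0838] [ 0.552 -0.265  0.076] [ 0.653 -0.178  0.088] [array([ 0.6035, -0.226 ]), array([0.0883, 0.0779]), np.float64(15.1615)]
sc yel 668 [0.6013 0.0212 0.087 ] [ 0.434 -0.309  0.02 ] [0.833 0.203 0.119] [array([ 0.5853, -0.0478]), array([0.4687, 0.4076]), np.float64(74.5126)]
sc board 2094 ((0.5603737831115723, -0.062183767557144165), (0.14000865817070007, 0.5149186849594116), 14.237528800964355)
sc box 2718 ((0.5504837036132812, -0.027382925152778625), (0.10305313020944595, 0.42387980222702026), 14.337550163269043)
```

```bash
cat >> h.py <<'E'
from scipy.spatial.transform import Rotation as Ro
yaw=np.deg2rad(14.25);gx=np.array([np.cos(yaw),np.sin(yaw),0]);gy=np.array([-np.sin(yaw),np.cos(yaw),0]);up=np.array([0,0,1.])
G0=np.array([.560,-.0635,0])
zh=np.cos(np.pi/6)*up-np.sin(np.pi/6)*gx; bx=np.cos(np.pi/6)*gx+np.sin(np.pi/6)*up
def redfit(im,P):
    im=im.astype(int);m=(im[...,2]>100)&(im[...,1]<60)&(im[...,0]<60)&(P[...,2]>.09)&(P[...,2]<.18)
    q=P[m];c=np.c_[q@bx,q@gy,q@zh]
    r=cv2.minAreaRect(c[:,:2].astype(np.float32))
    top=c[:,2]>np.percentile(c[:,2],95)-.006
    u=np.linalg.svd(c[top,:2]-c[top,:2].mean(0))[2][0];u=u*np.sign(u[0])
    print('red',len(q),'rect',np.round(r[0],4),np.round(r[1],4),r[2],'clamp~',-np.arctan2(u[1],u[0]),'top z',np.percentile(c[:,2],[5,50,95]),'centre',(r[0][0]*bx+r[0][1]*gy+(np.percentile(c[:,2],90)-.012)*zh).round(4))
def delta(H,th,back,sgn=1):
    zt=-zh; yt=sgn*(np.cos(th)*gy+np.sin(th)*bx); R=np.c_[np.cross(yt,zt),yt,zt]
    s=manip.get_state();q=s['ee_rot'];C=Ro.from_quat(q[[1,2,3,0]])
    t=H+zt*(manip.grip_point_offset-back)
    print('shift cm',((t-s['position'])*100).round(2),'turn deg',np.rad2deg((Ro.from_matrix(R)*C.inv()).as_rotvec()).round(2),'target',t.round(4))
E
python3 - <<'E'
from h import *
z=np.load('/tmp/a.npz')
redfit(z['top'],z['P']);redfit(z['sc'],z['ps'])
delta(np.array([.586,-.229,.127]),.25,.10)
E
```

```text
red 117 rect [ 0.5029 -0.3674] [0.0097 0.0764] 78.99903869628906 clamp~ 0.20208667303829286 top z [-0.14326989 -0.13323545 -0.12878334] centre [ 0.5813 -0.2315  0.1287]
red 248 rect [ 0.5027 -0.3673] [0.0151 0.0815] 76.0262222290039 clamp~ 0.22060526029167607 top z [-0.14849123 -0.13779448 -0.12788864] centre [ 0.5805 -0.2315  0.1297]
shift cm [ 41.97 -79.94  -3.31] turn deg [  4.22 -29.8   12.42] target [ 0.5466 -0.239   0.1974]
```

```bash
python3 -m pendant '[{"jaw":1,"tx":20,"ty":-40,"tz":3,"ax":2,"ay":-15,"az":6},{"jaw":1,"tx":20,"ty":-40,"tz":3,"ax":2,"ay":-15,"az":6},{"jaw":1,"tx":20,"ty":-40,"tz":3,"ax":2,"ay":-15,"az":6},{"jaw":1,"tx":20,"ty":-40,"tz":3,"ax":2,"ay":-15,"az":6},{"jaw":1,"tx":20,"ty":-40,"tz":3,"ax":2,"ay":-15,"az":6},{"jaw":1,"tx":20,"ty":-40,"tz":3,"ax":2,"ay":-15,"az":6},{"jaw":1,"tx":20,"ty":-40,"tz":3,"ax":2,"ay":-15,"az":6},{"jaw":1,"tx":20,"ty":-40,"tz":3,"ax":2,"ay":-15,"az":6},{"jaw":1,"tx":20,"ty":-40,"tz":3,"ax":2,"ay":-15,"az":6}]' 30
python3 -c "
from h import *
delta(np.array([.583,-.231,.127]),.22,.10)"
```

```text
clock: 1.23
position: [0.3273, 0.1594, 0.2612]
ee_rot: [0.128, 0.061, 0.989, 0.032]
contact_force: [0.1, -0.1, 0.8]
width: 0.0854
gripper_force: 0.0
shift cm [ 21.63 -40.04  -6.38] turn deg [  1.37 -14.95   8.27] target [ 0.5436 -0.241   0.1974]
```

```bash
python3 -m pendant '[{"jaw":1,"tx":7.2,"ty":-13,"tz":0,"ax":0.5,"ay":-5,"az":2.7},{"jaw":1,"tx":14.4,"ty":-26,"tz":0,"ax":1,"ay":-10,"az":5.5},{"jaw":1,"tx":21.6,"ty":-40,"tz":-3,"ax":1.4,"ay":-15,"az":8.3},{"jaw":1,"tx":21.6,"ty":-40,"tz":-6.4,"ax":1.4,"ay":-15,"az":8.3},{"jaw":1,"tx":21.6,"ty":-40,"tz":-6.4,"ax":1.4,"ay":-15,"az":8.3},{"jaw":1,"tx":21.6,"ty":-40,"tz":-6.4,"ax":1.4,"ay":-15,"az":8.3},{"jaw":1,"tx":21.6,"ty":-40,"tz":-6.4,"ax":1.4,"ay":-15,"az":8.3},{"jaw":1,"tx":21.6,"ty":-40,"tz":-6.4,"ax":1.4,"ay":-15,"az":8.3},{"jaw":1,"tx":21.6,"ty":-40,"tz":-6.4,"ax":1.4,"ay":-15,"az":8.3}]'
python3 -c "
from h import *
w=shot('wrist','w1')
redfit(w['pixels'],pts(w))
delta(np.array([.583,-.231,.127]),.22,.10)"
```

```text
clock: 2.35
position: [0.5479, -0.2379, 0.1985]
ee_rot: [0.248, -0.014, 0.967, 0.06]
contact_force: [0.1, 0.6, 0.3]
width: 0.0852
gripper_force: 0.0
red 1006 rect [ 0.4975 -0.37  ] [0.0136 0.0786] 78.36852264404297 clamp~ 0.22529382474267504 top z [-0.13292223 -0.13110038 -0.12982804] centre [ 0.5776 -0.2351  0.1257]
shift cm [-0.66  0.04 -0.13] turn deg [ 0.25 -0.32  0.09] target [ 0.5436 -0.241   0.1974]
```

View pics/w1.png

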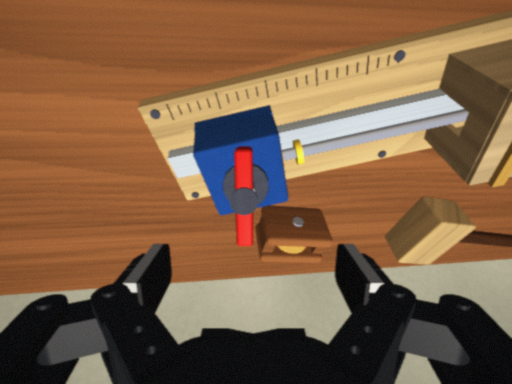

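The wrist view shows the handle at (244,197), bar nearly vertical, and fingers either side about u=255: aligned, offset a few mm. I'll re-measure now that the arm has settled.

```bash
python3 -c "
from h import *
w=shot('wrist');P=pts(w)
redfit(w['pixels'],P)
im=w['pixels'].astype(int)
for n in('top','scene'):
    a=shot(n); redfit(a['pixels'],pts(a))
# heights across hub
T=np.array(w['pose']);
g=(abs(im[...,2]-im[...,0])<25)&(im[...,2]<140)&(P[...,2]>.085)&(P[...,2]<.17)&(abs(P[...,0]-.58)<.06)&(abs(P[...,1]+.233)<.04)
q=P[g];c=np.c_[q@bx,q@gy,q@zh];print(len(q),c.min(0),c.max(0),q.min(0),q.max(0))
print(manip.get_state()['position'])
delta(np.array([.580,-.233,.127]),.22,.0)"
```

```text
red 1034 rect [ 0.4972 -0.3699] [0.0142 0.078 ] 77.96524810791016 clamp~ 0.2229345917036216 top z [-0.13292207 -0.13107271 -0.12990419] centre [ 0.5773 -0.235   0.1255]
red 68 rect [ 0.5226 -0.3715] [0.0101 0.0352] 80.37550354003906 clamp~ 0.1792051009306467 top z [-0.1439126  -0.13420946 -0.12934096] centre [ 0.5989 -0.2312  0.1384]
red 245 rect [ 0.5015 -0.3668] [0.0159 0.0834] 75.14161682128906 clamp~ 0.23704268616342172 top z [-0.14821436 -0.13731212 -0.12769377] centre [ 0.5794 -0.2313  0.129 ]
1206 [ 0.45788325 -0.39024027 -0.17915774] [ 0.51478884 -0.34924257 -0.12587785] [ 0.53985352 -0.25080248  0.0856948 ] [ 0.60625997 -0.2105189   0.14375591]
[ 0.54634406 -0.23496788  0.19901983]
shift cm [ 4.27  0.43 -8.82] turn deg [-0.01 -0.46 -0.18] target [ 0.5891 -0.2307  0.1108]
```

```bash
python3 -m pendant '[{"jaw":0.3,"tx":1,"ty":0.1,"tz":-2.1},{"jaw":0.3,"tx":2,"ty":0.2,"tz":-4.2},{"jaw":0.3,"tx":3,"ty":0.3,"tz":-6.4},{"jaw":0.3,"tx":4.2,"ty":0.3,"tz":-8.7},{"jaw":0.3,"tx":4.2,"ty":0.3,"tz":-8.7},{"jaw":0.3,"tx":4.2,"ty":0.3,"tz":-8.7},{"jaw":0.3,"tx":4.2,"ty":0.3,"tz":-8.7},{"jaw":0.3,"tx":4.2,"ty":0.3,"tz":-8.7}]'
python3 -c "
from h import *
w=shot('wrist','w2')
redfit(w['pixels'],pts(w))
delta(np.array([.579,-.2335,.127]),.22,.0)"
```

```text
red 1011 rect [ 0.497  -0.3701] [0.0138 0.0782] 77.86373901367188 clamp~ 0.2253347372471567 top z [-0.13310254 -0.13112251 -0.12986496] centre [ 0.5772 -0.2352  0.1254]
shift cm [ 4.22  0.33 -8.85] turn deg [ 0.   -0.44 -0.18] target [ 0.5881 -0.2312  0.1108]invalid input at $[0]: expected keys jaw, tx, ty, tz, ax, ay, az
```

View pics/w2.png

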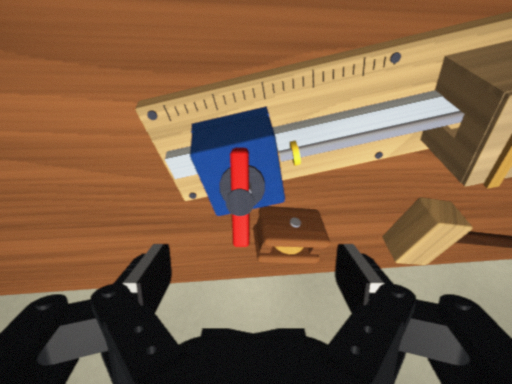

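The move was refused (all keys are required), so this view is unchanged: handle at (240,197). I'll resend it.

```bash
python3 -m pendant '[{"jaw":0.3,"tx":1,"ty":0.1,"tz":-2.1,"ax":0,"ay":0,"az":0},{"jaw":0.3,"tx":2,"ty":0.2,"tz":-4.2,"ax":0,"ay":0,"az":0},{"jaw":0.3,"tx":3,"ty":0.3,"tz":-6.4,"ax":0,"ay":0,"az":0},{"jaw":0.3,"tx":4.1,"ty":0.3,"tz":-8.7,"ax":0,"ay":0,"az":0},{"jaw":0.3,"tx":4.1,"ty":0.3,"tz":-8.7,"ax":0,"ay":0,"az":0},{"jaw":0.3,"tx":4.1,"ty":0.3,"tz":-8.7,"ax":0,"ay":0,"az":0},{"jaw":0.3,"tx":4.1,"ty":0.3,"tz":-8.7,"ax":0,"ay":0,"az":0},{"jaw":0.3,"tx":4.1,"ty":0.3,"tz":-8.7,"ax":0,"ay":0,"az":0}]'
python3 -c "
from h import *
w=shot('wrist','w3')
redfit(w['pixels'],pts(w))
delta(np.array([.579,-.2335,.127]),.22,.0)"
```

```text
clock: 3.6
position: [0.5938, -0.23, 0.1222]
ee_rot: [0.239, -0.008, 0.969, 0.055]
contact_force: [-0.2, 0.7, 0.0]
width: 0.0557
gripper_force: 0.0
red 2310 rect [ 0.4968 -0.3698] [0.0136 0.0777] 77.92793273925781 clamp~ 0.229379502815014 top z [-0.13305951 -0.13113942 -0.12997182] centre [ 0.5769 -0.235   0.1252]
shift cm [-0.58 -0.12 -1.12] turn deg [ 0.43 -1.56  0.72] target [ 0.5881 -0.2312  0.1108]
```

View pics/w3.png

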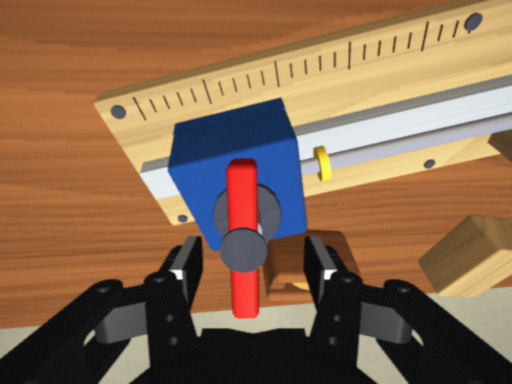

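```bash
python3 -c "
from h import *
w=shot('wrist');P=pts(w);im=w['pixels'].astype(int)
for v in (190,225,235,247,260,275,290):
    print(v)
    for u in range(216,276,6):
        p=P[v,u];print('  ',u,im[v,u][::-1],(np.array([(p@bx)-.498,(p@gy)+.3695,p@zh])*1000).round(1))
print(manip.get_state()['position'])
delta(np.array([.578,-.234,.127]),.22,.0)"
```

```text
190
   216 [ 42  90 176] [ -19.9  -16.1 -182.8]
   222 [ 41  83 160] [ -18.9  -12.4 -183.4]
   228 [190  29  25] [ -28.8   -0.7 -132.2]
   234 [247  52  47] [ -28.5    2.1 -130.9]
   240 [247  50  44] [ -27.9    4.7 -130.9]
   246 [248  57  48] [ -27.4    7.4 -130.4]
   252 [243  51  45] [ -26.6    9.9 -131.4]
   258 [95 82 92] [ -15.3   10.3 -176.9]
   264 [ 89  91 103] [ -14.4   13.9 -177.3]
   270 [37 43 63] [ -11.9   17.4 -183.8]
225
   216 [ 87  91 107] [   1.4  -21.1 -177.9]
   222 [ 91  94 107] [   2.1  -17.2 -177.4]
   228 [120  61  69] [ -12.1   -5.1 -133.7]
   234 [247  50  46] [ -12.5   -1.9 -130.7]
   240 [248  57  49] [ -11.7    0.7 -131.3]
   246 [248  59  51] [ -11.3    3.5 -130.6]
   252 [246  57  52] [ -10.6    6.2 -130.8]
   258 [166 143 152] [  -2.5    7.3 -151.1]
   264 [ 90  93 103] [   7.5    9.  -176. ]
   270 [ 85  91 101] [   9.1   12.6 -177.9]
235
   216 [ 43  92 180] [  18.3  -29.7 -205.4]
   222 [ 83  86 103] [   8.4  -18.8 -176.6]
   228 [83 85 97] [  -9.5   -5.2 -127.7]
   234 [ 90  92 104] [  -9.    -2.5 -127.5]
   240 [ 89  90 103] [-8.20e+00  1.00e-01
[... 1412 characters left out ...]
  258 [160  46  32] [  17.2    2.7 -134.5]
   264 [103  60  32] [ 123.3  -13.2 -315.7]
   270 [70 41 20] [ 113.8   -4.5 -296.8]
290
   216 [170 106  60] [ 176.2  -99.3 -391.1]
   222 [176 113  64] [ 180.   -91.1 -394. ]
   228 [172 107  62] [ 182.7  -82.2 -395. ]
   234 [231  39  33] [  21.3  -10.5 -132.2]
   240 [249  62  53] [  20.8   -7.2 -130.2]
   246 [249  68  60] [  22.1   -4.6 -131.4]
   252 [249  74  66] [  22.5   -1.6 -130.9]
   258 [171  45  33] [  23.9    1.1 -132.1]
   264 [162 100  59] [ 202.3  -28.5 -406.2]
   270 [105  60  30] [ 131.    -8.4 -294. ]
[ 0.59381631 -0.2300264   0.12185477]
shift cm [-0.68 -0.17 -1.1 ] turn deg [ 0.42 -1.58  0.72] target [ 0.5871 -0.2317  0.1108]
```

```bash
python3 -c "
from h import *
s=manip.get_state();print(s['qpos'],s['qd'],s['contact_force'],s['clock'])
w=shot('top');print(manip.get_state()['position'],manip.get_state()['clock'])
delta(np.array([.578,-.234,.126]),.22,-.005)"
```

```text
[-0.70432748  0.30949137  1.88185304  0.60660899  0.73807009 -2.70368736] [-1.00002389e-03  6.27790426e-03 -8.65720332e-04  5.98666077e-06
 -9.34906344e-04  6.69411193e-04] [0.69813864 0.1348327  0.64063794] 3.7
[ 0.59383353 -0.2300079   0.12171995] 3.75
shift cm [-0.43 -0.11 -1.62] turn deg [ 0.41 -1.58  0.72] target [ 0.5895 -0.2311  0.1055]
```

```bash
python3 -c "
from h import *
delta(np.array([.578,-.234,.126]),.30,-.005)"
```

```text
shift cm [-0.43 -0.11 -1.62] turn deg [ 2.58 -1.05 -3.28] target [ 0.5895 -0.2311  0.1055]
```

```bash
python3 -m pendant '[{"jaw":0.3,"tx":0,"ty":0,"tz":0,"ax":2.6,"ay":-1,"az":-3.3},{"jaw":0.3,"tx":-0.2,"ty":-0.1,"tz":-0.4,"ax":2.6,"ay":-1,"az":-3.3},{"jaw":0.3,"tx":-0.2,"ty":-0.1,"tz":-0.4,"ax":2.6,"ay":-1,"az":-3.3},{"jaw":0.3,"tx":-0.2,"ty":-0.1,"tz":-0.4,"ax":2.6,"ay":-1,"az":-3.3}]'
python3 -c "
from h import *
print(manip.get_state()['qpos'])
delta(np.array([.578,-.234,.126]),.30,-.005)"
```

```text
clock: 4.25
position: [0.5925, -0.2306, 0.118]
ee_rot: [0.248, 0.025, 0.966, 0.07]
contact_force: [-0.8, -0.2, -0.4]
width: 0.0558
gripper_force: 0.0
[-0.7233529   0.31422305  1.90194714  0.66509224  0.72969854 -2.7037211 ]
shift cm [-0.3  -0.05 -1.25] turn deg [-0.01 -0.16  0.01] target [ 0.5895 -0.2311  0.1055]
```

Joint 6 sits at its limit, so I'll back off and use the half-turned grasp.

```bash
python3 -m pendant '[{"jaw":0.3,"tx":-1.5,"ty":-0.4,"tz":2.6,"ax":0,"ay":0,"az":0},{"jaw":0.3,"tx":-2.9,"ty":-0.7,"tz":5.2,"ax":4.8,"ay":1.2,"az":-8.7},{"jaw":0.3,"tx":-2.9,"ty":-0.7,"tz":5.2,"ax":9.7,"ay":2.5,"az":-17.3},{"jaw":0.3,"tx":-2.9,"ty":-0.7,"tz":5.2,"ax":14.5,"ay":3.7,"az":-26},{"jaw":0.3,"tx":-2.9,"ty":-0.7,"tz":5.2,"ax":19.4,"ay":4.9,"az":-34.6},{"jaw":0.3,"tx":-2.9,"ty":-0.7,"tz":5.2,"ax":24.2,"ay":6.1,"az":-43.3},{"jaw":0.3,"tx":-2.9,"ty":-0.7,"tz":5.2,"ax":29.1,"ay":7.4,"az":-52},{"jaw":0.3,"tx":-2.9,"ty":-0.7,"tz":5.2,"ax":33.9,"ay":8.6,"az":-60.6},{"jaw":0.3,"tx":-2.9,"ty":-0.7,"tz":5.2,"ax":38.8,"ay":9.8,"az":-69.3},{"jaw":0.3,"tx":-2.9,"ty":-0.7,"tz":5.2,"ax":43.6,"ay":11.1,"az":-77.9}]'
python3 -m pendant '[{"jaw":0.3,"tx":0,"ty":0,"tz":0,"ax":4.8,"ay":1.2,"az":-8.7},{"jaw":0.3,"tx":0,"ty":0,"tz":0,"ax":9.7,"ay":2.5,"az":-17.3},{"jaw":0.3,"tx":0,"ty":0,"tz":0,"ax":14.5,"ay":3.7,"az":-26},{"jaw":0.3,"tx":0,"ty":0,"tz":0,"ax":19.4,"ay":4.9,"az":-34.6},{"jaw":0.3,"tx":0,"ty":0,"tz":0,"ax":24.2,"ay":6.1,"az":-43.3},{"jaw":0.3,"tx":0,"ty":0,"tz":0,"ax":29.1,"ay":7.4,"az":-52},{"jaw":0.3,"tx":0,"ty":0,"tz":0,"ax":33.9,"ay":8.6,"az":-60.6},{"jaw":0.3,"tx":0,"ty":0,"tz":0,"ax":41.4,"ay":10.5,"az":-74},{"jaw":0.3,"tx":0,"ty":0,"tz":0,"ax":41.4,"ay":10.5,"az":-74},{"jaw":0.3,"tx":0,"ty":0,"tz":0,"ax":41.4,"ay":10.5,"az":-74}]'
python3 -c "
from h import *
w=shot('wrist','w4')
redfit(w['pixels'],pts(w))
print(manip.get_state()['qpos'])
delta(np.array([.578,-.234,.126]),.22,-.005,-1)"
```

```text
clock: 5.5
position: [0.5635, -0.2374, 0.17]
ee_rot: [0.125, 0.702, 0.664, 0.227]
contact_force: [0.6, 0.4, 0.4]
width: 0.0555
gripper_force: 0.0
clock: 6.75
position: [0.5635, -0.2374, 0.1701]
ee_rot: [-0.06, 0.965, 0.014, 0.253]
contact_force: [0.2, 0.5, 1.0]
width: 0.0552
gripper_force: 0.0
red 1521 rect [ 0.4987 -0.3703] [0.0135 0.0791] 78.0689697265625 clamp~ 0.2059435333232566 top z [-0.13472203 -0.13086518 -0.12975598] centre [ 0.5786 -0.2351  0.1264]
[-0.77736136  0.2251948   1.87705532  0.61135214  0.84570904  0.3953803 ]
shift cm [ 2.6   0.64 -6.46] turn deg [ 0.02  0.19 -0.03] target [ 0.5895 -0.2311  0.1055]
```

View pics/w4.png

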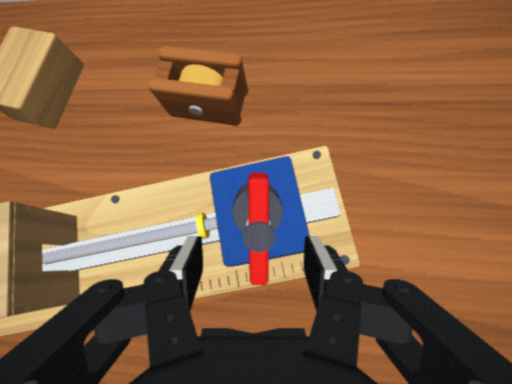

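The flipped wrist view has the bar at (259,235), midway between the fingers (about 190 and 318). I'll descend and close.

```bash
python3 -m pendant '[{"jaw":0.3,"tx":0.9,"ty":0.2,"tz":-2.1,"ax":0,"ay":0,"az":0},{"jaw":0.3,"tx":1.8,"ty":0.4,"tz":-4.3,"ax":0,"ay":0,"az":0},{"jaw":0.3,"tx":2.6,"ty":0.6,"tz":-6.5,"ax":0,"ay":0,"az":0},{"jaw":0.3,"tx":2.6,"ty":0.6,"tz":-6.5,"ax":0,"ay":0,"az":0},{"jaw":-1,"tx":2.6,"ty":0.6,"tz":-6.5,"ax":0,"ay":0,"az":0},{"jaw":-1,"tx":2.6,"ty":0.6,"tz":-6.5,"ax":0,"ay":0,"az":0},{"jaw":-1,"tx":2.6,"ty":0.6,"tz":-6.5,"ax":0,"ay":0,"az":0},{"jaw":-1,"tx":2.6,"ty":0.6,"tz":-6.5,"ax":0,"ay":0,"az":0},{"jaw":-1,"tx":2.6,"ty":0.6,"tz":-6.5,"ax":0,"ay":0,"az":0},{"jaw":-1,"tx":2.6,"ty":0.6,"tz":-6.5,"ax":0,"ay":0,"az":0}]' 40
python3 -c "
from h import *
s=manip.get_state();print(s['qpos'],s['moment'],s['contact_force'])
delta(np.array([.578,-.234,.126]),.22,-.005,-1)"
```

```text
clock: 8.05
position: [0.5896, -0.2322, 0.1062]
ee_rot: [-0.059, 0.965, 0.013, 0.254]
contact_force: [-3.7, -1.8, 6.4]
width: 0.0164
gripper_force: 39.1
[-0.7322237   0.32634414  1.92602153  0.70235157  0.70206956  0.30660472] [-0.1001495   0.32106287 -0.00251919] [-3.69771496 -1.82431332  6.44655234]
shift cm [-0.01  0.12 -0.07] turn deg [0.06 0.27 0.08] target [ 0.5895 -0.2311  0.1055]
```

```bash
cat >> h.py <<'E'
def st():
    s=manip.get_state();p=s['position'];print('t',round(s['clock'],2),'along mm',round((p-np.array([.5896,-.2322,.1062]))@gy*1000,2),'gx',round((p-np.array([.5896,-.2322,.1062]))@gx*1000,2),'z',round(p[2]*1000,1),'Fgy',round(s['contact_force']@gy,2),'F',s['contact_force'].round(1),'M',s['moment'].round(2),'w',round(s['width'],4),'q6',s['qpos'][5].round(2))
E
python3 -m pendant '[{"jaw":-1,"tx":-0.12,"ty":0.48,"tz":0,"ax":0,"ay":0,"az":0},{"jaw":-1,"tx":-0.25,"ty":0.97,"tz":0,"ax":0,"ay":0,"az":0},{"jaw":-1,"tx":-0.37,"ty":1.45,"tz":0,"ax":0,"ay":0,"az":0},{"jaw":-1,"tx":-0.49,"ty":1.94,"tz":0,"ax":0,"ay":0,"az":0}]'
python3 - <<'E'
from h import *
st()
z=np.load('/tmp/a.npz')
for n,p in(('top','P'),('sc','ps')):
    P=z[p];c=np.stack([(P-G0)@gx,(P-G0)@gy,P[...,2]],-1)
    q=c[(abs(c[...,2]-.106)<.003)&(abs(c[...,0])<.06)];print(n,'box top',np.percentile(q[:,0],[1,99]),np.percentile(q[:,1],[.3,1,99,99.7]))
    q=c[(abs(c[...,0])<.065)&(c[...,2]>.112-.0025)&(c[...,2]<.116)&(c[...,1]>-.05)];print('strips',np.percentile(q[:,1],[1,99]),len(q))
    q=c[(abs(c[...,2]-.02)<.003)&(abs(c[...,0])<.075)];print('board',np.percentile(q[:,1],[.2,99.8]),np.percentile(q[:,0],[.2,99.8]))
E
```

```text
clock: 8.55
position: [0.5849, -0.2136, 0.1062]
ee_rot: [-0.059, 0.965, 0.013, 0.254]
contact_force: [-5.6, -3.4, 6.1]
width: 0.0163
gripper_force: 39.1
t 8.55 along mm 19.19 gx 0.04 z 106.2 Fgy -1.94 F [-5.6 -3.4  6.1] M [-0.38  0.37 -0.13] w 0.0163 q6 0.32
top box top [-0.04842242  0.04963773] [-0.17126224 -0.16184584  0.24714138  0.24836684]
strips [0.06492315 0.22976593] 342
board [-0.25959134  0.25796257] [-0.06879527  0.07036563]
sc box top [-0.0493513   0.04991553] [-0.1805766  -0.17150333  0.24824159  0.24881417]
strips [0.05452366 0.24596332] 1004
board [-0.26002116  0.25860669] [-0.07020513  0.07068534]
```

```bash
python3 -m pendant '[{"jaw":-1,"tx":-0.25,"ty":0.97,"tz":0,"ax":0,"ay":0,"az":0},{"jaw":-1,"tx":-0.49,"ty":1.94,"tz":0,"ax":0,"ay":0,"az":0},{"jaw":-1,"tx":-0.74,"ty":2.91,"tz":0,"ax":0,"ay":0,"az":0},{"jaw":-1,"tx":-0.74,"ty":2.91,"tz":0,"ax":0,"ay":0,"az":0}]' >/dev/null; python3 -c "
from h import *
st()"
for k in 1 2; do python3 -m pendant '[{"jaw":-1,"tx":-0.07,"ty":0.29,"tz":0,"ax":0,"ay":0,"az":0},{"jaw":-1,"tx":-0.15,"ty":0.58,"tz":0,"ax":0,"ay":0,"az":0}]' >/dev/null; python3 -c "
from h import *
st()"; done
```

```text
t 9.05 along mm 51.31 gx 0.02 z 106.1 Fgy 2.47 F [-4.6  1.4  7.9] M [0.05 0.35 0.12] w 0.0165 q6 0.33
t 9.3 along mm 55.39 gx 0.02 z 106.2 Fgy -1.96 F [-5.5 -3.4  5.6] M [-0.35  0.34 -0.14] w 0.0162 q6 0.34
t 9.55 along mm 61.37 gx 0.05 z 106.2 Fgy -0.82 F [-4.4 -2.   6.3] M [-0.25  0.37 -0.14] w 0.0163 q6 0.34
```

```bash
for k in 1 2; do python3 -m pendant '[{"jaw":-1,"tx":-0.07,"ty":0.29,"tz":0,"ax":0,"ay":0,"az":0},{"jaw":-1,"tx":-0.15,"ty":0.58,"tz":0,"ax":0,"ay":0,"az":0}]' >/dev/null; python3 -c "
from h import *
st()"; done
```

```text
t 9.8 along mm 67.38 gx 0.04 z 106.2 Fgy -0.37 F [-4.2 -1.4  5.8] M [-0.31  0.35 -0.19] w 0.0162 q6 0.35
t 10.05 along mm 73.38 gx 0.03 z 106.2 Fgy -1.99 F [-4.3 -3.2  4.8] M [-0.3   0.31 -0.12] w 0.0165 q6 0.35
```

```bash
for k in 1 2; do python3 -m pendant '[{"jaw":-1,"tx":-0.07,"ty":0.29,"tz":0,"ax":0,"ay":0,"az":0},{"jaw":-1,"tx":-0.15,"ty":0.58,"tz":0,"ax":0,"ay":0,"az":0}]' >/dev/null; python3 -c "
from h import *
st()"; done
```

```text
t 10.3 along mm 79.36 gx 0.03 z 106.2 Fgy -2.21 F [-3.9 -3.3  6.2] M [-0.31  0.32 -0.14] w 0.0164 q6 0.35
t 10.55 along mm 85.37 gx 0.0 z 106.2 Fgy -2.0 F [-3.6 -3.   6.2] M [-0.32  0.31 -0.12] w 0.0162 q6 0.36
```

```bash
for k in 1 2; do python3 -m pendant '[{"jaw":-1,"tx":-0.07,"ty":0.29,"tz":0,"ax":0,"ay":0,"az":0},{"jaw":-1,"tx":-0.15,"ty":0.58,"tz":0,"ax":0,"ay":0,"az":0}]' >/dev/null; python3 -c "
from h import *
st()"; done
```

```text
t 10.8 along mm 91.35 gx 0.02 z 106.2 Fgy -1.15 F [-3.4 -2.1  5.7] M [-0.31  0.36 -0.16] w 0.0162 q6 0.37
t 11.05 along mm 97.37 gx 0.04 z 106.2 Fgy -1.61 F [-4.8 -2.9  6.5] M [-0.26  0.36 -0.09] w 0.0161 q6 0.37
```

```bash
for k in 1 2; do python3 -m pendant '[{"jaw":-1,"tx":-0.07,"ty":0.29,"tz":0,"ax":0,"ay":0,"az":0},{"jaw":-1,"tx":-0.15,"ty":0.58,"tz":0,"ax":0,"ay":0,"az":0}]' >/dev/null; python3 -c "
from h import *
st()"; done
```

```text
t 11.3 along mm 103.38 gx 0.0 z 106.2 Fgy -1.89 F [-3.4 -2.8  5.9] M [-0.36  0.34 -0.19] w 0.0161 q6 0.38
t 11.55 along mm 109.38 gx 0.01 z 106.2 Fgy -1.68 F [-3.8 -2.7  5.1] M [-0.32  0.3  -0.12] w 0.0161 q6 0.38
```

```bash
for k in 1 2; do python3 -m pendant '[{"jaw":-1,"tx":-0.07,"ty":0.29,"tz":0,"ax":0,"ay":0,"az":0},{"jaw":-1,"tx":-0.15,"ty":0.58,"tz":0,"ax":0,"ay":0,"az":0}]' >/dev/null; python3 -c "
from h import *
st()"; done
```

```text
t 11.8 along mm 115.36 gx 0.03 z 106.2 Fgy -2.47 F [-3.7 -3.5  4.9] M [-0.3   0.3  -0.16] w 0.016 q6 0.39
t 12.05 along mm 121.37 gx 0.02 z 106.2 Fgy -1.84 F [-2.7 -2.6  5.9] M [-0.36  0.28 -0.17] w 0.016 q6 0.4
```

```bash
for k in 1 2; do python3 -m pendant '[{"jaw":-1,"tx":-0.07,"ty":0.29,"tz":0,"ax":0,"ay":0,"az":0},{"jaw":-1,"tx":-0.15,"ty":0.58,"tz":0,"ax":0,"ay":0,"az":0}]' >/dev/null; python3 -c "
from h import *
st()"; done
```

```text
t 12.3 along mm 127.39 gx 0.02 z 106.2 Fgy -2.37 F [-2.5 -3.1  5.5] M [-0.31  0.27 -0.14] w 0.0163 q6 0.4
t 12.55 along mm 133.38 gx 0.03 z 106.2 Fgy -2.09 F [-2.  -2.7  5.4] M [-0.29  0.26 -0.12] w 0.0159 q6 0.41
```

```bash
for k in 1 2; do python3 -m pendant '[{"jaw":-1,"tx":-0.07,"ty":0.29,"tz":0,"ax":0,"ay":0,"az":0},{"jaw":-1,"tx":-0.15,"ty":0.58,"tz":0,"ax":0,"ay":0,"az":0}]' >/dev/null; python3 -c "
from h import *
st()"; done; python3 -c "
from h import *
shot('wrist','w5');st()"
```

```text
t 12.8 along mm 139.42 gx 0.0 z 106.2 Fgy -2.21 F [-3.3 -3.1  5.5] M [-0.28  0.22 -0.15] w 0.0161 q6 0.42
t 13.05 along mm 145.4 gx 0.0 z 106.2 Fgy -1.72 F [-2.6 -2.4  6.2] M [-0.33  0.3  -0.18] w 0.0164 q6 0.43
t 13.1 along mm 145.94 gx 0.0 z 106.2 Fgy -1.24 F [-2.7 -2.   5.3] M [-0.27  0.22 -0.11] w 0.016 q6 0.43
```

View pics/w5.png

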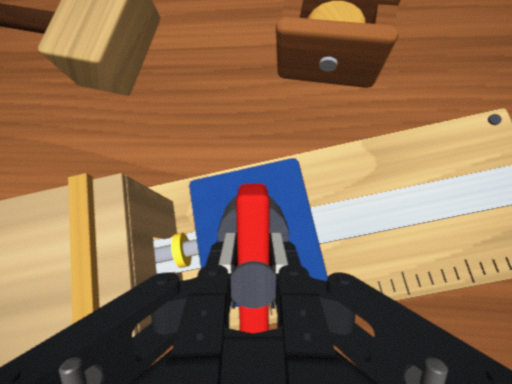

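The wrist view shows the carriage came along: collar at (180,250) still clear of the face at (200,250), box mouth edge at about (125,175). Contact must be near.

```bash
for k in 1 2 3; do python3 -m pendant '[{"jaw":-1,"tx":-0.05,"ty":0.19,"tz":0,"ax":0,"ay":0,"az":0},{"jaw":-1,"tx":-0.07,"ty":0.29,"tz":0,"ax":0,"ay":0,"az":0}]' >/dev/null; python3 -c "
from h import *
st()"; done
```

```text
t 13.35 along mm 148.07 gx 0.04 z 106.2 Fgy -3.77 F [-4.3 -5.   5.7] M [-0.42  0.34 -0.22] w 0.016 q6 0.43
t 13.6 along mm 150.28 gx 0.09 z 106.2 Fgy -5.58 F [-3.8 -6.7  5.4] M [-0.7   0.43 -0.36] w 0.0161 q6 0.44
t 13.85 along mm 152.48 gx 0.07 z 106.2 Fgy -6.06 F [-5.1 -7.6  4.8] M [-1.03  0.54 -0.5 ] w 0.0162 q6 0.44
```

```bash
python3 -m pendant '[{"jaw":-1,"tx":-0.03,"ty":0.12,"tz":0,"ax":0,"ay":0,"az":0},{"jaw":-1,"tx":-0.05,"ty":0.19,"tz":0,"ax":0,"ay":0,"az":0},{"jaw":-1,"tx":-0.05,"ty":0.19,"tz":0,"ax":0,"ay":0,"az":0}]' >/dev/null
python3 - <<'E'
from h import *
st()
for i in range(3):
    w=shot('wrist','w6' if i==0 else None);P=pts(w);im=w['pixels'].astype(int);c=np.stack([(P-G0)@gx,(P-G0)@gy,P[...,2]],-1)
    B,G,R=im[...,0],im[...,1],im[...,2]
    y=c[(R>170)&(G>140)&(B<90)&(c[...,2]>.04)&(c[...,2]<.075)&(abs(c[...,0])<.02)&(c[...,1]<.049)]
    b=c[(B>80)&(R<70)&(B>R+40)&(abs(c[...,2]-.082)<.004)]
    print(len(y),'collar',np.percentile(y[:,1],[2,10,50,90,98]).round(4),'blue x',np.percentile(b[:,0],[1,99]).round(4),'y',np.percentile(b[:,1],[.5,2,98,99.5]).round(4))
    st()
cv2.imwrite('pics/w6c.png',cv2.resize(w['pixels'][200:330,100:300],None,fx=4,fy=4,interpolation=cv2.INTER_CUBIC))
E
```

```text
t 14.22 along mm 153.91 gx 0.08 z 106.2 Fgy -6.54 F [-4.7 -7.9  4.4] M [-1.11  0.53 -0.56] w 0.0158 q6 0.44
253 collar [0.0323 0.0326 0.0346 0.0369 0.0374] blue x [-0.0366  0.0417] y [-0.0552 -0.0546  0.0209  0.0217]
t 14.28 along mm 153.92 gx 0.07 z 106.2 Fgy -6.1 F [-5.1 -7.6  4.2] M [-1.06  0.54 -0.58] w 0.016 q6 0.44
255 collar [0.0324 0.0326 0.0345 0.0368 0.0374] blue x [-0.0366  0.0418] y [-0.0552 -0.0546  0.0209  0.0218]
t 14.32 along mm 153.91 gx 0.08 z 106.2 Fgy -6.76 F [-5.  -8.2  4. ] M [-1.11  0.56 -0.58] w 0.016 q6 0.44
251 collar [0.0323 0.0326 0.0346 0.0368 0.0374] blue x [-0.0366  0.0417] y [-0.0552 -0.0546  0.0209  0.0218]
t 14.38 along mm 153.94 gx 0.07 z 106.2 Fgy -7.2 F [-5.1 -8.7  4.6] M [-1.1   0.52 -0.56] w 0.0163 q6 0.44
```

View pics/w6c.png

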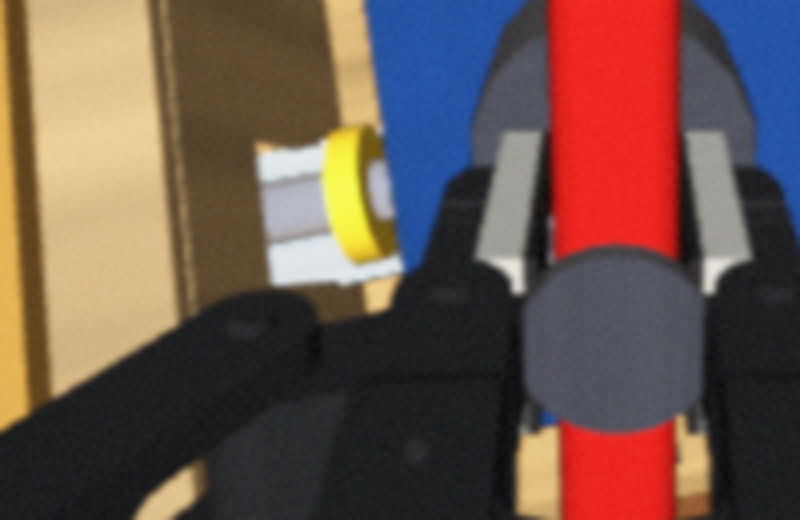

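The crop shows the collar (about x=350 in the crop) partway to the carriage face (390). Since the camera travels with the carriage, the collar's pixel shift since the free-rod view w5 gives the feeler travel directly.

```bash
cat > f.py <<'E'
from h import *
def col(im):
    im=im.astype(int);B,G,R=im[...,0],im[...,1],im[...,2]
    m=((R>150)&(G>130)&(B<80)&(R-G<60)).astype(np.uint8);m[:, :145]=0;m[:, 230:]=0;m[:200]=0;m[300:]=0
    v,u=np.nonzero(m);
    # blue face edge at row 215..235
    e=[np.nonzero((B[r]>100)&(R[r]<80))[0].min() for r in range(205,235,5)]
    return len(u),u.mean(),v.mean(),np.mean(e)
w=shot('wrist')
a=cv2.imread('pics/w5.png');b=w['pixels']
A,B_=col(a),col(b);print(A,B_)
d=w['depth'][int(B_[2]),int(B_[1])];
P=lambda u,v:(np.array(w['pose'])[:3,:3]@np.array([(u-w['cx'])/w['fx']*d,(v-w['cy'])/w['fy']*d,d]))
# shift along gy via moving pixel on gy line: px per mm
J=np.linalg.lstsq(np.c_[P(B_[1]+1,B_[2])-P(*B_[1:3]),P(B_[1],B_[2]+1)-P(*B_[1:3])],gy*1e-3,rcond=None)[0]
print('px per mm (fronto approx)',J,'depth',d)
R=np.array(w['pose']);X=P(*B_[1:3])+R[:3,3]
def proj(X):
    c=R[:3,:3].T@(X-R[:3,3]);return np.array([c[0]/c[2]*w['fx']+w['cx'],c[1]/c[2]*w['fy']+w['cy']])
for f in (0,4,5,6,7,8,9,10,12): print(f,(proj(X+gy*f*1e-3)-proj(X)).round(2))
print('obs',np.array(A[1:3])-np.array(B_[1:3]),'face shift',A[3]-B_[3])
st()
E
python3 f.py
```

```text
(218, np.float64(178.02293577981652), np.float64(249.6834862385321), np.float64(194.66666666666666)) (216, np.float64(187.5648148148148), np.float64(248.28240740740742), np.float64(194.16666666666666))
px per mm (fronto approx) [-1.37236587  0.29634242] depth 0.19869384
0 [0. 0.]
4 [-5.41  1.13]
5 [-6.76  1.41]
6 [-8.11  1.69]
7 [-9.46  1.97]
8 [-10.81   2.25]
9 [-12.16   2.53]
10 [-13.51   2.82]
12 [-16.2    3.38]
obs [-9.54187903  1.40107883] face shift 0.5
t 14.43 along mm 153.91 gx 0.09 z 106.2 Fgy -6.05 F [-4.4 -7.4  4.6] M [-1.12  0.56 -0.58] w 0.016 q6 0.44
```

```bash
python3 -m pendant '[{"jaw":-1,"tx":-0.03,"ty":0.13,"tz":0,"ax":0,"ay":0,"az":0},{"jaw":-1,"tx":-0.03,"ty":0.13,"tz":0,"ax":0,"ay":0,"az":0}]' 60 >/dev/null; python3 f.py | tail -2
python3 -m pendant '[{"jaw":-1,"tx":0,"ty":0,"tz":0,"ax":2.9,"ay":0.7,"az":-5.2},{"jaw":-1,"tx":0,"ty":0,"tz":0,"ax":5.8,"ay":1.5,"az":-10.4},{"jaw":-1,"tx":0,"ty":0,"tz":0,"ax":8.7,"ay":2.2,"az":-15.6},{"jaw":-1,"tx":0,"ty":0,"tz":0,"ax":11.6,"ay":3,"az":-20.8},{"jaw":-1,"tx":0,"ty":0,"tz":0,"ax":14.5,"ay":3.7,"az":-26},{"jaw":-1,"tx":0,"ty":0,"tz":0,"ax":14.5,"ay":3.7,"az":-26}]'
python3 -c "
from h import *
st()
shot('scene','s2')"
```

```text
obs [-10.89611184   1.60253386] face shift 0.5
t 14.72 along mm 154.96 gx 0.07 z 106.3 Fgy -6.74 F [-5.8 -8.4  5.2] M [-1.1   0.64 -0.59] w 0.0153 q6 0.45
clock: 15.48
position: [0.5515, -0.0817, 0.1063]
ee_rot: [-0.12, 0.936, -0.238, 0.232]
contact_force: [-5.4, -8.0, 4.2]
width: 0.0155
gripper_force: 58.5
t 15.47 along mm 155.27 gx 0.17 z 106.3 Fgy -6.46 F [-5.4 -8.   4.2] M [-1.1   0.49 -0.47] w 0.0155 q6 0.98
```

```bash
python3 -m pendant '[{"jaw":-1,"tx":0,"ty":0,"tz":0,"ax":2.9,"ay":0.7,"az":-5.2},{"jaw":-1,"tx":0,"ty":0,"tz":0,"ax":5.8,"ay":1.5,"az":-10.4},{"jaw":-1,"tx":0,"ty":0,"tz":0,"ax":8.7,"ay":2.2,"az":-15.6},{"jaw":-1,"tx":0,"ty":0,"tz":0,"ax":11.6,"ay":3,"az":-20.8},{"jaw":-1,"tx":0,"ty":0,"tz":0,"ax":14.5,"ay":3.7,"az":-26},{"jaw":-1,"tx":0,"ty":0,"tz":0,"ax":17.4,"ay":4.4,"az":-31.2},{"jaw":-1,"tx":0,"ty":0,"tz":0,"ax":20.3,"ay":5.2,"az":-36.4},{"jaw":-1,"tx":0,"ty":0,"tz":0,"ax":20.3,"ay":5.2,"az":-36.4},{"jaw":-1,"tx":0,"ty":0,"tz":0,"ax":20.3,"ay":5.2,"az":-36.4}]'
python3 - <<'E'
from h import *
st()
s=manip.get_state();q=s['ee_rot'];Y=Ro.from_quat(q[[1,2,3,0]]).as_matrix()[:,1];print('tool clamp angle',np.arctan2(-(Y@bx),-(Y@gy)))
for n in('wrist','scene'):
    a=shot(n,'t_'+n);redfit(a['pixels'],pts(a))
E
```

```text
clock: 16.65
position: [0.5518, -0.0814, 0.1066]
ee_rot: [-0.194, 0.789, -0.557, 0.173]
contact_force: [-3.8, -6.7, 4.9]
width: 0.0154
gripper_force: 58.5
t 16.65 along mm 155.45 gx 0.52 z 106.6 Fgy -5.53 F [-3.8 -6.7  4.9] M [-1.03  0.37 -0.41] w 0.0154 q6 1.72
tool clamp angle 1.4760268206284244
red 3149 rect [ 0.501  -0.2205] [0.0178 0.0686] 6.81001615524292 clamp~ 1.4513994150775218 top z [-0.13768557 -0.13098192 -0.12980636] centre [ 0.5436 -0.0895  0.1275]
red 202 rect [ 0.5037 -0.2116] [0.0485 0.0697] 41.808380126953125 clamp~ 1.1683883694726478 top z [-0.1486057  -0.13765184 -0.12687385] centre [ 0.5427 -0.0805  0.1306]
```

```bash
python3 -m pendant '[{"jaw":-0.4,"tx":0,"ty":0,"tz":0,"ax":0,"ay":0,"az":0},{"jaw":-0.4,"tx":0,"ty":0,"tz":0,"ax":0,"ay":0,"az":0},{"jaw":-0.4,"tx":0,"ty":0,"tz":0,"ax":0,"ay":0,"az":0},{"jaw":-0.4,"tx":0,"ty":0,"tz":0,"ax":0,"ay":0,"az":0}]' | tail -3
python3 -c "
from h import *
st()"
python3 -m pendant '[{"jaw":-0.4,"tx":-0.5,"ty":-0.1,"tz":0.9,"ax":0,"ay":0,"az":0},{"jaw":-0.4,"tx":-1.5,"ty":-0.4,"tz":2.6,"ax":0,"ay":0,"az":0},{"jaw":-0.4,"tx":-2.9,"ty":-0.7,"tz":5.2,"ax":0,"ay":0,"az":0},{"jaw":-0.4,"tx":-4.8,"ty":-1.2,"tz":8.7,"ax":0,"ay":0,"az":0},{"jaw":-0.4,"tx":-4.8,"ty":-1.2,"tz":8.7,"ax":0,"ay":0,"az":0},{"jaw":-0.4,"tx":-4.8,"ty":-1.2,"tz":8.7,"ax":0,"ay":0,"az":0}]'
python3 - <<'E'
from h import *
st()
for n in('wrist','scene'):
    w=shot(n,'e_'+n);P=pts(w);redfit(w['pixels'],P)
    im=w['pixels'].astype(int);c=np.stack([(P-G0)@gx,(P-G0)@gy,P[...,2]],-1)
    B,G,R=im[...,0],im[...,1],im[...,2]
    y=c[(R>170)&(G>140)&(B<90)&(c[...,2]>.04)&(c[...,2]<.075)&(abs(c[...,0])<.02)&(c[...,1]<.049)]
    b=c[(B>80)&(R<70)&(B>R+40)&(abs(c[...,2]-.082)<.004)]
    print(n,len(y),'collar',np.percentile(y[:,1],[2,50,98]).round(4) if len(y) else '','blue y',np.percentile(b[:,1],[.5,2,98,99.5]).round(4))
E
```

```text
contact_force: [-0.4, 0.8, -0.3]
width: 0.0257
gripper_force: 0.0
t 17.25 along mm 159.18 gx -0.33 z 104.8 Fgy 0.86 F [-0.4  0.8 -0.3] M [-0.12  0.29 -0.03] w 0.0257 q6 1.72
clock: 18.0
position: [0.5019, -0.0902, 0.1918]
ee_rot: [-0.195, 0.789, -0.557, 0.169]
contact_force: [0.7, -0.2, 0.2]
width: 0.0256
gripper_force: 0.0
t 18.0 along mm 159.22 gx -50.1 z 191.8 Fgy -0.35 F [ 0.7 -0.2  0.2] M [-0.04  0.18 -0.07] w 0.0256 q6 1.86
red 1178 rect [ 0.4991 -0.2155] [0.0179 0.0789] 5.870343208312988 clamp~ 1.4534065934181284 top z [-0.13279787 -0.13093601 -0.12979869] centre [ 0.5408 -0.085   0.1265]
wrist 46 collar [0.0323 0.035  0.0375] blue y [-0.0548 -0.0542  0.0204  0.0217]
red 286 rect [ 0.5036 -0.2128] [0.0174 0.0791] 9.730949401855469 clamp~ 1.4435621106928176 top z [-0.14807732 -0.13721647 -0.1273077 ] centre [ 0.543  -0.0817  0.1304]
scene 4 collar [0.0251 0.0259 0.0267] blue y [-0.051  -0.0496  0.0248  0.0256]
```

View pics/e_wrist.png

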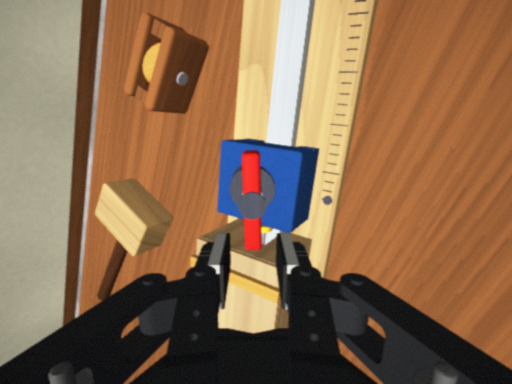

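The last view shows the jaws clear of the handle at (252,200), with the clamp at about 1.45. The carriage and collar are where they were before letting go, so the clamp is holding.

```bash
python3 -c "
from rig import manip
print(manip.sign_off())"
```

```text
the job is handed in; nothing more can be done
None
```

The carriage is locked with the rod pressed in about 8 of its 16 mm and the clamp turned to about 1.45 of 1.5 rad; the handle is released, nothing else was touched, and I handed the job in at about 18 s (no verdict was shown).

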